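Seat a vial tray on the autosampler dock and hold it down

ROBOT

A 6-joint arm with a two-finger parallel gripper is mounted at the origin on the work surface. World frame = base frame: x ahead of the robot, y to its left, z up, the work surface at z = 0. Lengths are in mm, angles in rad, forces in N, time in s.
With the tool pointing down it reaches from about 350 to 775 mm from the base axis. Payload 7.3 kg.
Tool frame: the origin (TCP) lies midway between the tips of the shut fingers; the grasp point (between the pads) lies 19 mm behind it (bot.tcp_to_grasp is the distance from the TCP to the grasp point, in mm); z points along the fingers, y is the line along which they close (so a half turn about z gives the same grasp; the last joint's range is limited). The gripper opens to 92 mm and grips with 3 to 60 N. Pads are 19 mm wide; open, the fingers measure 130 mm over their backs; the gripper's body (75 mm by 190 mm) begins 47 mm behind the grasp point.
Start: joints at [1.064, 0.342, 1.524, -0, 1.275, -0.146], TCP at [185.324, 491.223, 226.741] pointing down, gripper open.
Joint ranges: [-2.53, 2.53], [-0.77, 2.02], [0.04, 2.7], [-1, 4.14], [0.28, 2.66], [-3.11, 3.11]. Speed limits (rad/s): [2.57, 2.57, 3.14, 3.14, 3.14, 3.14].

INTERFACE

Orientations are given as [roll, pitch, yaw] about the fixed x, y, z axes, in that order (R = Rz(yaw) Ry(pitch) Rx(roll)).
In Python, from plant import bot, viewer gives the robot as it stands. The module is installed in compiled form; this text tells all that it offers.
- The arm moves only by the shell command python3 -m handwheel 'ROWS'. ROWS is text: rows parted by semicolons, each of 7 numbers parted by spaces: the shift along the tool's x, y, z scaled (see below), then the turn, a rotation vector about the tool's x, y, z scaled (see below), then the opening, from -1 (shut) to 1 (fully open), so that 0 is half open. In form: tx ty tz rx ry rz gripper; .... A call has 1 to 8 rows; each row is the pose to reach, as a shift and turn from the pose commanded when the call began, along the tool's axes at that moment, turning the shorter way round; what a row does not reach only later rows make up. The controller multiplies each number of a shift by 10 cm and each number of a turn by pi rad. A row lasts 1/12 s, in which the tool goes at most 41.7 mm and 7.16 degrees, less where a joint would pass 70% of its speed; a pose out of reach is approached as far as the arm can. A call with a number of a shift or a turn outside -1 to 1 is refused whole. A call with a gripper value outside its range is refused whole. The fingers move at their own pace and stop on an object; the grip force is fixed at half the most. Time passes only in rows, so rows that repeat a pose let the fingers close. It gives the time, the measured TCP pose, the force, the opening and the grip force at its end, in the units of the state.
- bot.get_obs(): the state, without advancing time (a new reading comes with each control period).
- viewer.capture(name): name is "scene" or "side" or "wrist"; returns a dict with "frame" (480x640x3 uint8, red, green, blue), "fov_y" (degrees; the focal length in pixels is half the picture's height over the tangent of half this angle, whatever the lens; pixels are square), "cx", "cy" (the principal point, pixels), "T" (4x4, takes a point from camera to world coordinates). Camera axes: x right, y down, z forward; pixel columns grow to the right and rows downward; lengths in mm; the calibration is good to about 2 mm. A picture is of the moment at which its call begins. There is no depth.
- bot.close_job(): hands the job in; it is judged then, once.
Trained networks look in a picture, given as the dict that the camera call returned (one of the last four; its "shot" number tells which), for a name from the list of things; names that differ only in an ending like _2 or _b are one class to them, and where a whole thing is asked for, a point or a joint stands for the part that bears it (a point fixed in the world has none). Each returns a list of dicts, best first, with "score" (0 to 1); they miss things now and then, are a little off and sometimes report something else, mostly with a low value. They report only what shows in the picture. A call takes as long as a camera call.
- viewer.recognise(target, picture): "centre" ([column, row] in pixels, amid what is visible of it).
- viewer.cut_out(target, picture): "pixels" (480x640 bool, what is visible of it) and "centre" ([column, row] in pixels, amid what is visible of it).
The state is a dict: "time": time; "joint_positions": joint angles; "dq": joint speeds; "tau": joint torques, N m; "tool_pos": TCP position; "tcp_rot": TCP orientation; "contact_force": force on the tool from outside, world axes, zero at the start; "moment": the same for the moment, N m; "grip_width": finger opening in mm; "finger_force": force on a finger pad.
Only numpy, scipy, OpenCV 4.12 (cv2) and the standard library are available. Lean on these libraries where they do the work, as an engineer would, in place of code of your own. Each camera call takes 0.05 s, during which the arm holds its last target. There are 200 camera calls.

TASK

Lift the loaded vial tray by its upright tab and, keeping it level and square to the sampler dock, slide it lightly along the deck's slot until the hole underneath drops over the locating pin; the pin can be clamped anywhere along that slot and the tray hides it. Then press the tray gently until the sprung deck is fully down, and finish like that: still gripping the tab and holding the tray down, without letting go. The vials are glass, so never knock or force the tray, and leave the bottle, beaker and jar where they are.

Things in the scene. Friction and masses are not known exactly. Their poses are not given: they have to be found in the camera images.
- tray: Grey plastic vial tray, a block 80 (x) by 110 (y) by 28 mm high, 210 to 390 g, flat on the bench left or right of the dock. Origin: centre of its underside, z up. 16 glass vials with white caps stand in it, tops 40 mm above the underside. At its centre an upright grip tab, 40 mm along x, 12 mm thick along y, its top 84 mm above the underside.
- tray_hole (a point): Centre of the mouth of the tray's round blind hole, in the middle of its underside (same point as the tray's origin): 15.5 mm across, 18 mm deep, with a 2 mm chamfer at the mouth.
- dock: Fixed white autosampler dock, 170 (x) by 200 (y) mm. Origin: centre of its underside, on the bench, z up. On top is a flat sprung aluminium deck, 130 (x) by 160 (y) mm, its face 42 mm above the origin when up, 37 mm when fully down. The tray belongs with its axes parallel to the dock's, either way round.
- deck_top (a point): Centre of the deck's upper face (sinks with it), axes as the dock's. A black slot 16 mm wide runs through it along y. In it stands one upright steel locating pin, 12 mm across, tapered to 5 mm at the tip, which is 52 mm above the dock's origin and does not sink. It is fixed at dock x = 0, y anywhere from -18 to +18 mm: not reported.
- deck (a joint): How far the sprung deck is pushed down, m: 0 up, 0.005 fully down. It carries the tray's weight without sinking; it begins to sink at about 4.5 N in all (tray weight included) and is fully down at about 11 N in all.
- bottle: Amber glass bottle, 70 mm across, 170 mm tall, standing at the left side; origin: centre of its underside. Leave alone.
- beaker: Glass beaker, 64 mm across, 75 mm tall, standing beyond the work; origin: centre of its underside. Leave alone.
- jar: White plastic jar, 52 mm across, 60 mm tall, standing at the right side; origin: centre of its underside. Leave alone.

How it is judged (in metres and radians):
On the way, in this order (a step that is already met when the one before it is completed fails the run):
1. the tray is lifted clear of the bench (height (world z) of tray above 0.03 m), for 0.1 s.
2. the tray has dropped over the pin, level on the deck (z of tray in the frame of dock below 0.047 m and x of tray in the frame of dock between -0.007 and 0.007 m and y of tray in the frame of dock between -0.026 and 0.026 m and angle between tray's own z axis and vertical below 0.08 rad).
At the end, for the whole second after the job is handed in: Tray on the pin (within 7 mm of the slot line, 26 mm of dock centre along it; tilt under 0.06, square within 0.15 rad; underside under 40 mm above dock origin), at rest, deck held at least 3.5 mm down with over 5 N, the tab still between the fingers (value of joint deck above 0.0035 m and z of tray in the frame of dock below 0.04 m and x of tray in the frame of dock between -0.007 and 0.007 m and y of tray in the frame of dock between -0.026 and 0.026 m and angle between tray's own z axis and vertical below 0.06 rad and angle between the x axis of tray and the x axis of dock, either way round below 0.15 rad and linear speed of tray below 0.02 m/s and contact force between tray and dock above 5 N and contact force between the fingers and tray above 3 N and z of the grasp point in the frame of tray below 0.082 m); the arm keeps its last pose, push and grip.
It fails at once if the tray is forced or knocked against the dock or its pin (over 40 N) (contact force between tray and dock above 40 N).
It fails at once if the tray is tipped more than 0.35 rad (angle between tray's own z axis and vertical above 0.35 rad).
It fails at once if a bystander is moved more than 20 mm (distance of any of bottle, beaker, jar from where it was at the start of the episode above 0.02 m).
It also fails if it takes over 54 s, if anything falls off the work surface, if the arm or the gripper's body presses on something with over 40 N, if the wrist force passes 120 N, or if a joint passes its speed limit or range.

## Working session

There is one attempt and no reset: what is moved stays moved. The work goes in short steps, Python scripts to look and compute and a shell command to move; the robot and the scene stay as the last step left them, time stands still between calls to the robot, and variables do not carry over. Pictures are saved under pics/ and viewed, at most 10 in all, crops included, and the job is handed in when it is done.

```bash
mkdir -p pics; cat > h.py <<'E'
import numpy as np, cv2
from plant import bot, viewer
from scipy.spatial.transform import Rotation as R
def ray(p,c):
    f=240/np.tan(np.radians(p["fov_y"])/2); T=np.array(p["T"])
    d=T[:3,:3]@np.array([(c[0]-p["cx"])/f,(c[1]-p["cy"])/f,1]); return T[:3,3],d
def atz(p,c,z):
    o,d=ray(p,c); return o+d*(z-o[2])/d[2]
def proj(p,X):
    f=240/np.tan(np.radians(p["fov_y"])/2); T=np.array(p["T"])
    q=T[:3,:3].T@(np.array(X)-T[:3,3]); return [p["cx"]+f*q[0]/q[2],p["cy"]+f*q[1]/q[2]]
def save(p,n): cv2.imwrite("pics/"+n,cv2.cvtColor(p["frame"],cv2.COLOR_RGB2BGR))
E
python3 - <<'E'
from h import *
np.set_printoptions(precision=3,suppress=True)
o=bot.get_obs(); print(o)
ims=[]
for n in ("scene","side"):
    p=viewer.capture(n); save(p,n+".png"); print(n,p["fov_y"],np.array(p["T"])[:3,3])
    for t,z in (("tray",20),("dock",42),("deck_top",42),("tray_hole",0),("bottle",80),("beaker",37),("jar",30)):
        for r in viewer.cut_out(t,p)[:2]:
            m=r["pixels"].astype(np.uint8); print(t,round(r["score"],2),np.round(r["centre"]),m.sum(),atz(p,r["centre"],z))
E
```

```text
{'time': 0.0, 'joint_positions': array([ 1.064,  0.343,  1.525,  0.   ,  1.275, -0.146]), 'dq': array([ 0.   , -0.   ,  0.001,  0.001,  0.001, -0.001]), 'tau': array([ -0.   , -43.123, -24.422,   0.072,   0.056,  -0.   ]), 'tool_pos': array([185.111, 490.858, 226.038]), 'tcp_rot': array([-3.14 , -0.   ,  2.781]), 'contact_force': array([-0.366,  0.379, -0.097]), 'moment': array([ 0.048,  0.035, -0.   ]), 'finger_force': 0.0, 'grip_width': 91.89647482196087}
scene 46.987743421494976 [1407.548   58.82   973.577]
tray 0.75 [397. 220.] 1757 [523.423 169.993  20.   ]
dock 0.87 [239. 220.] 5337 [ 586.002 -191.496   42.   ]
deck_top 0.65 [308. 294.] 1104 [769.586 -12.325  42.   ]
deck_top 0.64 [243. 212.] 2942 [ 560.177 -187.28    42.   ]
tray_hole 0.77 [396. 222.] 1646 [512.908 170.016  -0.   ]
bottle 0.56 [517. 204.] 1818 [497.16  432.953  80.   ]
beaker 0.95 [308. 296.] 1123 [769.638 -12.721  37.   ]
jar 0.64 [137. 202.] 639 [ 544.561 -444.809   30.   ]
side 43.77033957964523 [1274.178 -957.101 1003.463]
tray 0.73 [331. 202.] 1155 [524.089 164.081  20.   ]
dock 0.66 [257. 282.] 4997 [ 578.508 -218.69    42.   ]
deck_top 0.58 [257. 276.] 2715 [ 564.835 -202.692   42.   ]
tray_hole 0.66 [332. 201.] 1210 [508.194 192.364   0.   ]
tray_hole 0.5 [174. 337.] 760 [ 511.376 -427.322    0.   ]
bottle 0.89 [373. 143.] 1075 [501.882 417.368  80.   ]
bottle 0.17 [255. 276.] 2667 [ 589.626 -235.619   80.   ]
beaker 0.77 [378. 265.] 804 [773.136  -1.139  37.   ]
beaker 0.45 [331. 204.] 1161 [541.242 138.587  37.   ]
jar 0.59 [176. 342.] 742 [ 547.074 -449.873   30.   ]
```

```bash
python3 - <<'E'
import cv2
a=cv2.imread("pics/scene.png")[120:330,120:460]
cv2.imwrite("pics/c1.png",cv2.resize(a,None,fx=2.3,fy=2.3,interpolation=cv2.INTER_CUBIC))
E
```

```text
(no output)
```

View pics/c1.png

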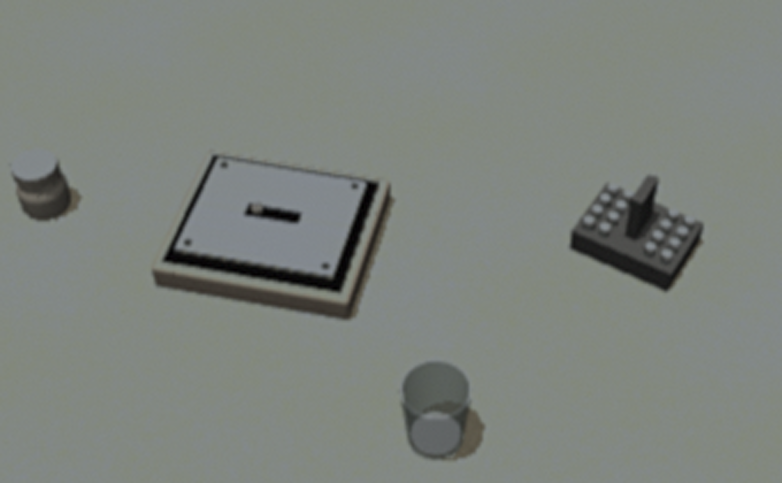

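```bash
cat >> h.py <<'E'
np.set_printoptions(precision=3,suppress=True)
def goal(pos,rpy):
    o=bot.get_obs(); A=R.from_euler("xyz",o["tcp_rot"]); B=R.from_euler("xyz",rpy)
    print("now",o["time"],o["tool_pos"],o["tcp_rot"]); 
    print("shift",A.inv().apply(np.array(pos)-o["tool_pos"])/100,"turn",(A.inv()*B).as_rotvec()/np.pi)
E
python3 - <<'E'
from h import *
p=viewer.capture("wrist"); T=np.array(p["T"]); o=bot.get_obs()
A=R.from_euler("xyz",o["tcp_rot"]); print(p["fov_y"],p["cx"],p["cy"],A.inv().apply(T[:3,3]-o["tool_pos"])); print(A.inv().as_matrix()@T[:3,:3])
goal([500,150,300],[-np.pi,0,np.pi/2])
E
```

```text
58.55721626789002 320.7762673920697 238.33058270146776 [  76.206   -0.399 -158.625]
[[ 0.    -0.959 -0.284]
 [ 1.     0.     0.   ]
 [-0.    -0.284  0.959]]
now 0.85 [185.328 491.213 226.747] [3.142 0.    2.781]
shift [-4.149 -2.081 -0.733] turn [ 0.    -0.     0.385]
```

```bash
M="-0.84 -0.376 -0.1 0 0 0 1"
for i in 1; do
python3 -m handwheel '-0.84 -0.376 -0.1 0 0 0 1;-0.84 -0.376 -0.1 0 0 0 1;-0.84 -0.376 -0.1 0 0 0 1'
python3 -m handwheel '-0.84 -0.376 -0.1 0 0 0 1;-0.84 -0.376 -0.1 0 0 0 1;-0.84 -0.376 -0.1 0 0 0 1'
python3 -m handwheel '-0.84 -0.376 -0.1 0 0 0 1;-0.84 -0.376 -0.1 0 0 0 1;-0.84 -0.376 -0.1 0 0 0 1'
python3 -m handwheel '-0.84 -0.376 -0.1 0 0 0 1;-0.84 -0.376 -0.1 0 0 0 1;-0.84 -0.376 -0.1 0 0 0 1'
python3 -m handwheel '-0.84 -0.376 -0.1 0 0 -0.115 1;-0.84 -0.376 -0.1 0 0 -0.115 1;-0.84 -0.376 -0.1 0 0 -0.115 1;-0.84 -0.376 -0.1 0 0 -0.115 1'
done
python3 - <<'E'
from h import *
p=viewer.capture("wrist"); save(p,"w1.png")
goal([500,150,300],[-np.pi,0,np.pi])
for r in viewer.cut_out("tray",p)[:2]:
    m=r["pixels"].astype(np.uint8); print(r["score"],r["centre"],m.sum(),atz(p,r["centre"],28))
E
```

```text
time: 1.1
tool_pos: [253.5, 423.7, 237.3]
tcp_rot: [-3.141, 0.002, 2.779]
contact_force: [1.1, 0.8, -0.2]
grip_width: 91.6
finger_force: 0.0
time: 1.35
tool_pos: [319.3, 358.7, 247.5]
tcp_rot: [3.141, 0.002, 2.778]
contact_force: [0.6, -0.1, -0.0]
grip_width: 91.6
finger_force: 0.0
time: 1.6
tool_pos: [384.6, 293.9, 257.4]
tcp_rot: [3.141, 0.003, 2.777]
contact_force: [1.1, 0.5, 0.1]
grip_width: 92.0
finger_force: 0.0
time: 1.85
tool_pos: [449.9, 229.1, 267.2]
tcp_rot: [3.141, 0.003, 2.777]
contact_force: [-0.8, -0.4, -0.1]
grip_width: 91.8
finger_force: 0.0
time: 2.18
tool_pos: [513.8, 165.5, 276.5]
tcp_rot: [-3.141, 0.001, -3.139]
contact_force: [-0.5, -0.0, -0.4]
grip_width: 91.9
finger_force: 0.0
now 2.2333 [512.344 166.817 276.25 ] [ 3.141 -0.001  3.139]
shift [ 0.123 -0.168 -0.238] turn [ 0.    -0.    -0.001]
0.74 [321.4, 202.9] 9634 [522.222 165.673  28.   ]
```

View pics/w1.png

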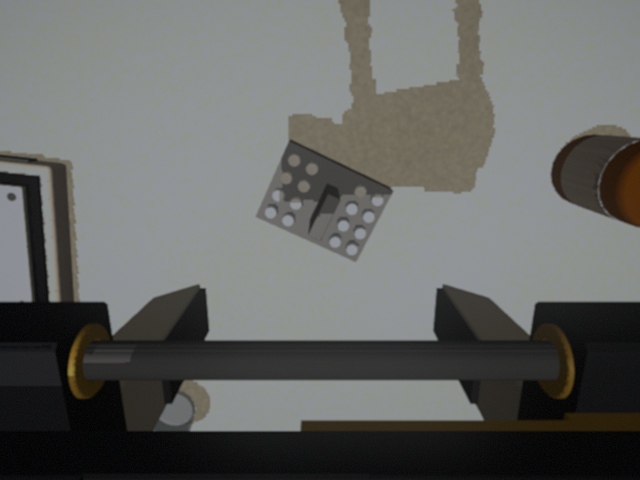

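The view shows the tray with top corners near (258,215), (356,260), (388,193), (293,150) and the tab from (310,233) to (338,188). The dock edge is at the left and the bottle at the right (600,180).

```bash
cat >> h.py <<'E'
from scipy.optimize import minimize
def poly(p,P,m):
    q=np.array([proj(p,X) for X in P]); cv2.fillConvexPoly(m,cv2.convexHull((q*8).astype(np.int32)),1,shift=3)
def box(a,b,z0,z1): return [(x,y,z) for x in(-a,a) for y in(-b,b) for z in(z0,z1)]
def model(p,v,boxes,dz=0):
    m=np.zeros((480,640),np.uint8); c,s=np.cos(v[2]),np.sin(v[2])
    for B in boxes: poly(p,[(v[0]+c*x-s*y,v[1]+s*x+c*y,z+dz) for x,y,z in B],m)
    return m>0
TRAY=[box(40,55,0,28),box(20,6,0,84)]; DOCK=[box(85,100,0,38),box(65,80,0,42)]
def fit(p,mask,v0,boxes,dz=0):
    def cost(u):
        m=model(p,[u[0],u[1],u[2]/100],boxes,dz); return 1-(m&mask).sum()/(m|mask).sum()
    r=min((minimize(cost,[v0[0],v0[1],(v0[2]+d)*100],method="Nelder-Mead",options=dict(initial_simplex=[[v0[0]+a,v0[1]+b,100*(v0[2]+d)+c] for a,b,c in((0,0,0),(8,0,0),(0,8,0),(0,0,15))])) for d in(-.15,0,.15)),key=lambda r:r.fun)
    return [r.x[0],r.x[1],r.x[2]/100],r.fun
E
python3 - <<'E'
from h import *
p=viewer.capture("wrist")
for c in((258,215),(356,260),(388,193),(293,150)): print(atz(p,c,28))
m=viewer.cut_out("tray",p)[0]["pixels"]
v,c=fit(p,m,[522,166,-.45],TRAY); print("wrist",v,c)
f=p["frame"].copy(); f[cv2.morphologyEx(model(p,v,TRAY).astype(np.uint8),cv2.MORPH_GRADIENT,np.ones((2,2)))>0]=[255,0,0]
q=dict(p,frame=f[120:290,230:430]); q["frame"]=cv2.resize(q["frame"],None,fx=3.5,fy=3.5); save(q,"w2.png")
for n in("scene","side"):
    p=viewer.capture(n)
    d=viewer.cut_out("dock",p)
    if d: print(n,"dock",fit(p,d[0]["pixels"],[565,-195,-.1],DOCK))
    d=viewer.cut_out("tray",p)
    if d: print(n,"tray",fit(p,d[0]["pixels"],[522,166,-.45],TRAY))
E
```

```text
[531.212 106.169  28.   ]
[577.971 202.701  28.   ]
[509.911 232.079  28.   ]
[469.018 141.626  28.   ]
wrist [np.float64(523.395852294347), np.float64(167.43403598898004), np.float64(-0.4324820429875539)] 0.022014537902388387
scene dock ([np.float64(562.7689840184369), np.float64(-195.8190857149623), np.float64(-0.08642132617663802)], np.float64(0.07248074991630393))
scene tray ([np.float64(523.1908085370461), np.float64(167.0445651507713), np.float64(-0.44804063331311866)], np.float64(0.07351290684624023))
side dock ([np.float64(561.1188041474318), np.float64(-195.23037215558912), np.float64(-0.1257158462665202)], np.float64(0.09706464973887985))
side tray ([np.float64(520.2190140575353), np.float64(169.5737596115267), np.float64(-0.4164209924331431)], np.float64(0.02493765586034913))
```

View pics/w2.png

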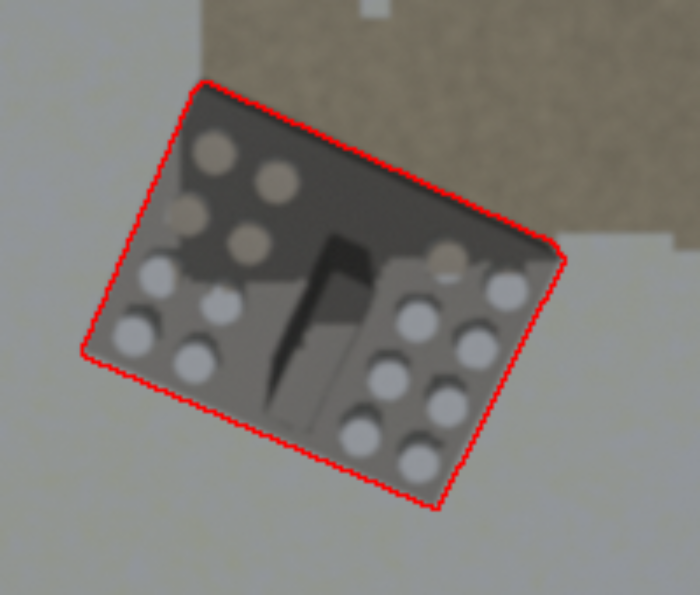

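```bash

python3 -m handwheel '-0.1 -0.97 0 0 0 0 1;-0.1 -0.97 0 0 0 0 1;-0.1 -0.97 0 0 0 0 1' >/dev/null
python3 -m handwheel '-0.1 -0.97 0 0 0 0 1;-0.1 -0.97 0 0 0 0 1;-0.1 -0.97 0 0 0 0 1' >/dev/null
python3 -m handwheel '-0.1 -0.97 0 0 0 0 1;-0.1 -0.97 0 0 0 0 1;-0.1 -0.97 0 0 0 0 1;-0.1 -0.97 0 0 0 0 1'
python3 - <<'E'
from h import *
p=viewer.capture("wrist"); save(p,"w3.png"); 
import pickle; pickle.dump(p,open("dock.pkl","wb"))
m=viewer.cut_out("dock",p)[0]["pixels"]; print(m.sum())
v,c=fit(p,m,[562,-195,-.1],DOCK); print("wrist",v,c)
f=p["frame"].copy(); f[cv2.morphologyEx(model(p,v,DOCK).astype(np.uint8),cv2.MORPH_GRADIENT,np.ones((2,2)))>0]=[255,0,0]
for y in (-18,0,18):
    X=np.array(v[:2])+[-np.sin(v[2])*y,np.cos(v[2])*y]; print(y,proj(p,[*X,42]),proj(p,[*X,52]))
save(dict(p,frame=f),"w4.png")
E
```

```text
time: 3.52
tool_pos: [542.1, -127.2, 276.3]
tcp_rot: [-3.141, -0.0, 3.137]
contact_force: [-0.1, 0.1, 0.9]
grip_width: 92.0
finger_force: 0.0
35251
wrist [np.float64(559.8347760738167), np.float64(-194.71199175883066), np.float64(-0.10752513241865998)] 0.060450983527906565
-18 [np.float64(230.7070358534085), np.float64(214.2883350429687)] [np.float64(228.50799794362615), np.float64(216.78487388462497)]
0 [np.float64(249.81341260145774), np.float64(216.21589417924704)] [np.float64(248.08238660846942), np.float64(218.7560466135361)]
18 [np.float64(268.8704214551332), np.float64(218.13847280367358)] [np.float64(267.6049685611165), np.float64(220.7220023223909)]
```

View pics/w4.png

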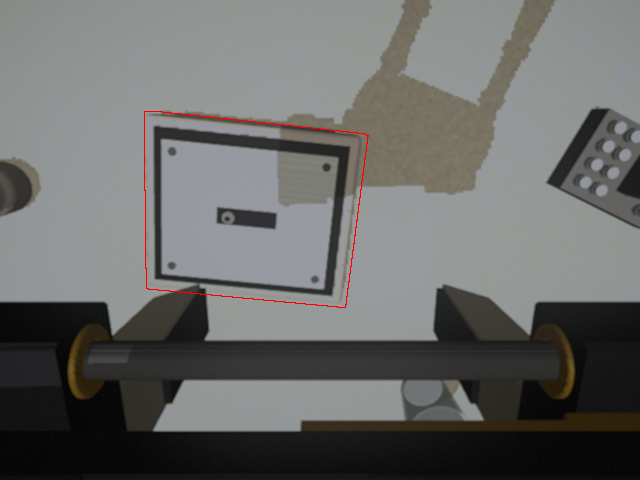

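```bash

python3 - <<'E'
from h import *
import pickle; p=pickle.load(open("dock.pkl","rb")); g=cv2.cvtColor(p["frame"],cv2.COLOR_RGB2GRAY)
print(g[180,145:175],g[217,205:285])
b=(g<85).astype(np.uint8)
n,l,s,c=cv2.connectedComponentsWithStats(1-b,connectivity=4); k=l[190,240]; print(s[k])
m=np.zeros_like(b); cs,_=cv2.findContours((l==k).astype(np.uint8),cv2.RETR_EXTERNAL,cv2.CHAIN_APPROX_NONE); cv2.drawContours(m,cs,-1,1,-1)
v,e=fit(p,m>0,[560,-195,-.1],[box(65,80,42,42)]); print("deck",v,e)
sl=np.zeros_like(b); sl[195:240,205:290]=b[195:240,205:290]; ys,xs=np.nonzero(sl); 
r=cv2.minAreaRect(np.c_[xs,ys].astype(np.float32)); B=cv2.boxPoints(r)
D=R.from_euler("z",v[2]).inv()
loc=lambda c,z: D.apply(atz(p,c,z)-[v[0],v[1],0])
print("slot",r,[loc(c,42)[:2] for c in B],loc(r[0],42))
for c in((227,217),(228,218)):print("pin",loc(c,50))
f=p["frame"].copy(); f[cv2.morphologyEx(model(p,v,[box(65,80,42,42)]).astype(np.uint8),cv2.MORPH_GRADIENT,np.ones((2,2)))>0]=[255,0,0]
save(dict(p,frame=cv2.resize(f[120:300,130:360],None,fx=3.3,fy=3.3,interpolation=cv2.INTER_CUBIC)),"w5.png")
E
```

```text
[139 141 147 152 153 153 152 148 124  84  53  46  46  44  47  75 117 144
 152 154 153 153 153 153 153 153 152 152 152 153] [153 154 153 154 155 154 154 153 155 154 147 120  79  51  47  55  81 110
 119 107  86  69  65  81 102 116 120 120 112  89  59  45  46  49  50  49
  49  49  50  49  50  48  49  50  49  50  49  50  50  48  48  49  49  50
  50  49  51  50  49  50  49  49  48  50  49  49  52  49  47  49  66 107
 140 153 155 154 154 154 154 153]
[  160   139   179   151 22228]
deck [np.float64(561.3029678613841), np.float64(-198.13228106986998), np.float64(-0.10643882989808105)] 0.002981720755369288
slot ((246.17820739746094, 217.71783447265625), (58.40868377685547, 14.925558090209961), 5.710593223571777) [array([  7.273, -27.919]), array([ -7.25 , -27.017]), array([-7.261, 27.573]), array([ 7.319, 27.224])] [-0.016 -0.087 42.   ]
pin [ -0.97  -16.525  50.   ]
pin [ -0.113 -15.566  50.   ]
```

View pics/w5.png

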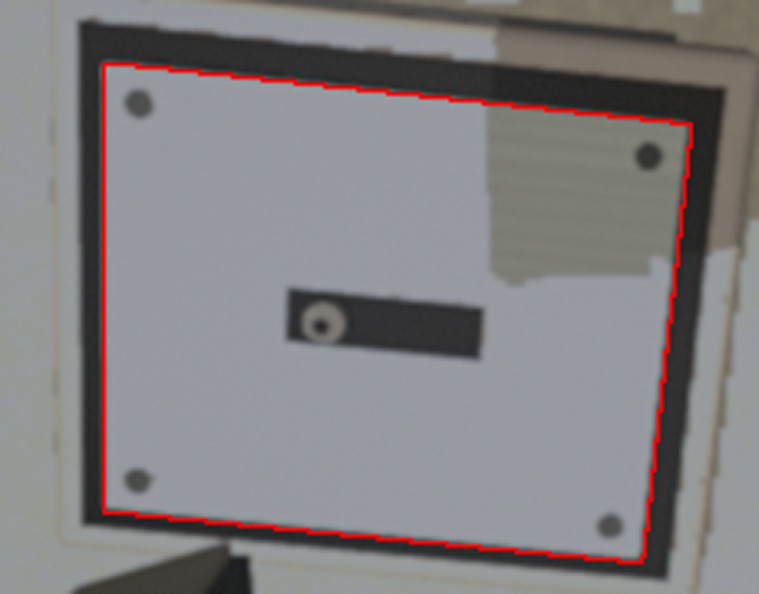

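```bash

python3 -m handwheel '0.06 0.98 0 0 0 0 0;0.06 0.98 0 0 0 0 0;0.06 0.98 0 0 0 0 0' >/dev/null
python3 -m handwheel '0.06 0.98 0 0 0 0 0;0.06 0.98 0 0 0 0 0;0.06 0.98 0 0 0 0 0' >/dev/null
python3 -m handwheel '0.06 0.98 0.9 0 0 0.136 0;0.06 0.98 0.9 0 0 0.136 0;0.06 0.98 0.9 0 0 0.136 0;0.06 0.98 0.9 0 0 0.136 0;0.06 0.98 0.9 0 0 0.136 0'
python3 - <<'E'
from h import *
p=viewer.capture("wrist"); m=viewer.cut_out("tray",p)
v=[523.4,167.4,-.432]
if m: 
    v,e=fit(p,m[0]["pixels"],v,TRAY); print("tray",m[0]["score"],v,e)
save(p,"w6.png")
goal([v[0],v[1],48],[np.pi,0,np.pi+v[2]])
E
```

```text
time: 4.53
tool_pos: [521.1, 173.7, 184.5]
tcp_rot: [-3.14, -0.005, 2.718]
contact_force: [0.3, -1.1, 0.2]
grip_width: 45.8
finger_force: 0.0
tray 0.64 [np.float64(523.2397243692077), np.float64(167.3105122975419), np.float64(-0.43633813913376956)] 0.010417990090204499
now 4.6333 [523.507 171.29  187.319] [3.141 0.    2.719]
shift [-0.013 -0.038  1.393] turn [0.    0.    0.004]
```

```bash

python3 -m handwheel '-0.01 -0.04 0.3 0 0 0.004 0;-0.01 -0.04 0.6 0 0 0.004 0;-0.01 -0.04 0.9 0 0 0.004 0;-0.01 -0.04 0.9 0 0 0.004 0;-0.01 -0.04 0.9 0 0 0.004 0'
python3 - <<'E'
from h import *
goal([523.3,167.4,48],[np.pi,0,np.pi-.435])
E
```

```text
time: 5.05
tool_pos: [523.2, 165.4, 97.3]
tcp_rot: [-3.141, -0.001, 2.702]
contact_force: [0.6, -0.9, 0.5]
grip_width: 46.0
finger_force: 0.0
now 5.05 [523.233 165.391  97.323] [-3.141 -0.001  2.702]
shift [0.008 0.019 0.493] turn [-0.    -0.    -0.001]
```

```bash

python3 -m handwheel '0.008 0.019 0.2 0 0 0 0;0.008 0.019 0.4 0 0 0 0;0.008 0.019 0.49 0 0 0 0;0.008 0.019 0.49 0 0 0 0;0.008 0.019 0.49 0 0 0 0;0.008 0.019 0.49 0 0 0 -1;0.008 0.019 0.49 0 0 0 -1;0.008 0.019 0.49 0 0 0 -1'
python3 -m handwheel '0 0 0 0 0 0 -1;0 0 0 0 0 0 -1;0 0 0 0 0 0 -1;0 0 0 0 0 0 -1'
```

```text
time: 5.72
tool_pos: [523.9, 168.2, 48.9]
tcp_rot: [3.14, 0.002, 2.702]
contact_force: [0.2, -0.8, -0.5]
grip_width: 30.6
finger_force: 0.0
time: 6.05
tool_pos: [523.3, 168.1, 47.9]
tcp_rot: [3.141, 0.0, 2.702]
contact_force: [-1.0, 0.4, 3.5]
grip_width: 12.0
finger_force: 30.0
```

```bash

python3 -m handwheel '0 0 -0.05 0 0 0 -1;0 0 -0.2 0 0 0 -1;0 0 -0.4 0 0 0 -1;0 0 -0.6 0 0 0 -1;0 0 -0.8 0 0 0 -1;0 0 -0.9 0 0 0 -1;0 0 -0.95 0 0 0 -1;0 0 -0.95 0 0 0 -1'
python3 -m handwheel '0 0 0 0 0 -0.03 -1;0 0 0 0 0 -0.06 -1;0 0 0 0 0 -0.09 -1;0 0 0 0 0 -0.106 -1;0 0 0 0 0 -0.106 -1;0 0 0 0 0 -0.106 -1'
python3 - <<'E'
from h import *
p=viewer.capture("wrist"); m=viewer.cut_out("tray",p); o=bot.get_obs(); t=o["tool_pos"]
print(m[0]["score"],"tray",fit(p,m[0]["pixels"],[t[0],t[1],-.106],TRAY,t[2]-48))
goal([561.3,-198.1,143],[np.pi,0,np.pi-.1064]); save(p,"w7.png")
E
```

```text
time: 6.72
tool_pos: [523.5, 168.1, 143.3]
tcp_rot: [3.141, 0.001, 2.702]
contact_force: [0.7, 0.1, -2.6]
grip_width: 11.7
finger_force: 30.0
time: 7.22
tool_pos: [522.6, 168.0, 141.5]
tcp_rot: [-3.141, -0.002, 3.033]
contact_force: [1.0, 1.0, -3.9]
grip_width: 11.5
finger_force: 30.0
0.61 tray ([np.float64(522.4443103899109), np.float64(167.34600212718442), np.float64(-0.10832230238167667)], np.float64(0.3465622511282187))
now 7.3167 [522.895 168.003 141.969] [-3.141 -0.001  3.034]
shift [-0.776 -3.598 -0.01 ] turn [-0. -0. -0.]
```

View pics/w7.png

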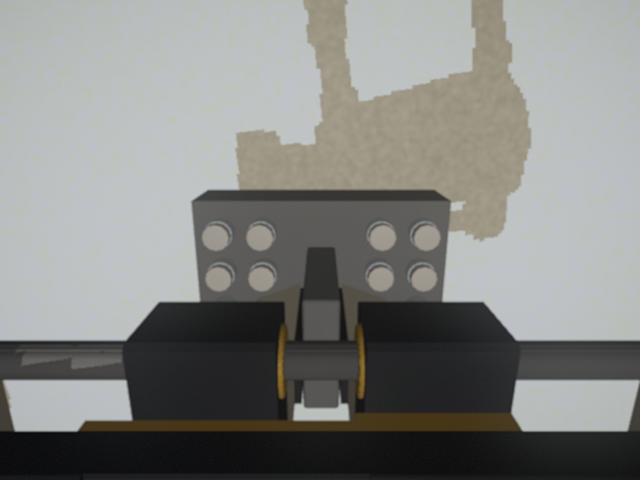

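The tray hangs square in the grip. Its front top corners are at (193,202) and (449,202), and its front bottom edge runs along row 190, columns 207 to 437.

```bash

python3 - <<'E'
from h import *
p=viewer.capture("wrist");o=bot.get_obs(); t=o["tool_pos"]; A=R.from_euler("xyz",o["tcp_rot"])
z0=t[2]-48
for c,z in(((193,202),28),((449,202),28),((207,190),0),((437,190),0)): print(A.inv().apply(atz(p,c,z+z0)-t))
goal([561.3-1.7,-198.1-15.9,143],[np.pi,0,np.pi-.1064])
E
python3 -m handwheel '-0.2 -0.96 -0.01 0 0 0 -1;-0.2 -0.96 -0.01 0 0 0 -1;-0.2 -0.96 -0.01 0 0 0 -1;-0.2 -0.96 -0.01 0 0 0 -1' |head -3
python3 -m handwheel '-0.2 -0.96 0 0 0 0 -1;-0.2 -0.96 0 0 0 0 -1;-0.2 -0.96 0 0 0 0 -1;-0.2 -0.96 0 0 0 0 -1'|head -3
python3 -m handwheel '-0.2 -0.9 0 0 0 0 -1;-0.2 -0.9 0 0 0 0 -1;-0.2 -0.9 0 0 0 0 -1;-0.2 -0.9 0 0 0 0 -1'|head -3
```

```text
[ 39.725 -54.63   20.047]
[39.72  53.948 20.028]
[ 39.918 -55.81   48.047]
[39.913 56.14  48.028]
now 7.3667 [522.995 168.016 142.165] [-3.141 -0.001  3.034]
shift [-0.774 -3.759 -0.008] turn [-0. -0. -0.]
time: 7.7
tool_pos: [533.4, 67.1, 143.7]
tcp_rot: [-3.141, 0.0, 3.031]
time: 8.03
tool_pos: [543.2, -30.0, 143.6]
tcp_rot: [-3.141, 0.001, 3.031]
time: 8.37
tool_pos: [553.4, -120.4, 143.4]
tcp_rot: [-3.142, 0.0, 3.032]
```

```bash

python3 - <<'E'
from h import *
goal([559.6+.4,-214+4,108],[np.pi,0,np.pi-.1064])
E
```

```text
now 8.3667 [ 553.358 -120.359  143.444] [-3.142  0.     3.032]
shift [-0.164 -0.884  0.355] turn [-0.     0.    -0.001]
```

```bash

python3 -m handwheel '-0.05 -0.3 0 0 0 -0.001 -1;-0.12 -0.6 0 0 0 -0.001 -1;-0.164 -0.85 0.05 0 0 -0.001 -1;-0.164 -0.884 0.15 0 0 -0.001 -1;-0.164 -0.884 0.25 0 0 -0.001 -1;-0.164 -0.884 0.35 0 0 -0.001 -1;-0.164 -0.884 0.35 0 0 -0.001 -1;-0.164 -0.884 0.35 0 0 -0.001 -1'
python3 -m handwheel '0 0 0 0 0 0 -1;0 0 0 0 0 0 -1;0 0 0 0 0 0 -1'
python3 - <<'E'
from h import *
p=viewer.capture("wrist"); save(p,"w8.png"); o=bot.get_obs(); print(o["contact_force"],o["moment"])
goal([560,-210,108],[np.pi,0,np.pi-.1064])
E
```

```text
time: 9.03
tool_pos: [559.5, -206.2, 107.8]
tcp_rot: [3.14, -0.002, 3.04]
contact_force: [0.8, 0.1, -3.3]
grip_width: 11.4
finger_force: 30.0
time: 9.28
tool_pos: [560.3, -208.0, 109.4]
tcp_rot: [-3.141, 0.001, 3.039]
contact_force: [-0.9, -0.2, -3.1]
grip_width: 11.5
finger_force: 30.0
[ 0.875 -0.043 -3.163] [ 0.036 -0.016 -0.029]
now 9.3333 [ 560.232 -208.132  109.279] [-3.141  0.001  3.039]
shift [ 0.    -0.019  0.013] turn [-0.     0.     0.001]
```

View pics/w8.png

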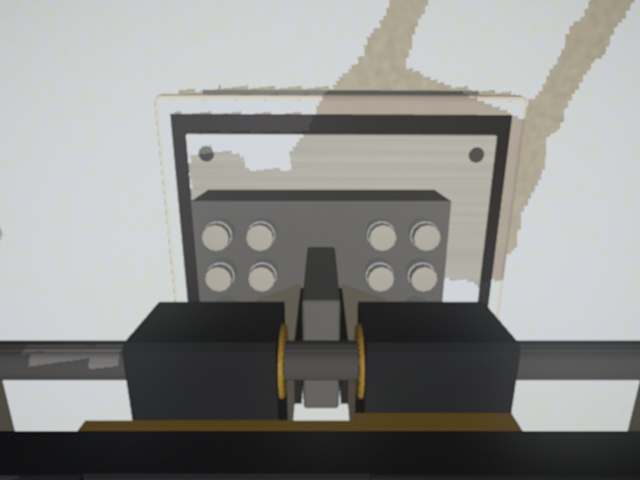

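The tray sits square over the deck. The front deck screws are at (206,154) and (476,154). I'll check the dock pose against them.

```bash

python3 - <<'E'
from h import *
import pickle; p0=pickle.load(open("dock.pkl","rb")); p=viewer.capture("wrist")
def cen(p,c):
    g=cv2.cvtColor(p["frame"],cv2.COLOR_RGB2GRAY).astype(float); x,y=c; w=g[y-9:y+10,x-9:x+10]; w=np.clip(np.median(w)-30-w,0,None); Y,X=np.mgrid[-9:10,-9:10]
    return x+(w*X).sum()/w.sum(),y+(w*Y).sum()/w.sum()
for a,b in(((172,151),(206,154)),((327,167),(476,154))):
    print(cen(p0,a),atz(p0,cen(p0,a),42),cen(p,b),atz(p,cen(p,b),42))
E
```

```text
(np.float64(171.59335180055402), np.float64(150.9656509695291)) [ 499.078 -262.256   42.   ] (np.float64(206.2803980960623), np.float64(156.1791432280398)) [ 500.321 -262.341   42.   ]
(np.float64(326.222), np.float64(167.02066666666667)) [ 514.016 -122.664   42.   ] (np.float64(476.1354693648117), np.float64(154.60286677908937)) [ 513.901 -122.566   42.   ]
```

```bash

python3 -m handwheel '0 -0.02 0.01 0 0 0 -1;0 -0.04 0.03 0 0 0 -1;0 -0.06 0.05 0 0 0 -1;0 -0.06 0.065 0 0 0 -1;0 -0.06 0.065 0 0 0 -1;0 -0.06 0.065 0 0 0 -1'
python3 -m handwheel '0 0 0.01 0 0 0 -1;0 0 0.02 0 0 0 -1;0 0 0.03 0 0 0 -1;0 0 0.03 0 0 0 -1;0 0 0.03 0 0 0 -1'
python3 -m handwheel '0 0 0.01 0 0 0 -1;0 0 0.02 0 0 0 -1;0 0 0.03 0 0 0 -1;0 0 0.03 0 0 0 -1'
```

```text
time: 9.88
tool_pos: [559.2, -214.3, 102.0]
tcp_rot: [3.141, -0.0, 3.038]
contact_force: [-0.2, 0.8, -2.7]
grip_width: 11.9
finger_force: 30.0
time: 10.3
tool_pos: [559.3, -214.2, 99.1]
tcp_rot: [3.141, -0.0, 3.038]
contact_force: [0.3, -0.2, -2.9]
grip_width: 11.7
finger_force: 30.0
time: 10.63
tool_pos: [559.1, -214.2, 95.9]
tcp_rot: [3.141, -0.0, 3.038]
contact_force: [-0.2, 0.1, -3.8]
grip_width: 11.9
finger_force: 30.0
```

```bash

python3 -m handwheel '0 0 0.01 0 0 0 -1;0 0 0.02 0 0 0 -1;0 0 0.03 0 0 0 -1;0 0 0.03 0 0 0 -1'
python3 -m handwheel '0 0 0.01 0 0 0 -1;0 0 0.02 0 0 0 -1;0 0 0.025 0 0 0 -1;0 0 0.025 0 0 0 -1'
```

```text
time: 10.97
tool_pos: [559.2, -214.2, 92.9]
tcp_rot: [3.141, -0.0, 3.038]
contact_force: [-0.2, 0.2, -3.2]
grip_width: 11.9
finger_force: 30.0
time: 11.3
tool_pos: [559.2, -214.2, 90.5]
tcp_rot: [3.141, -0.0, 3.038]
contact_force: [0.9, -0.6, -3.9]
grip_width: 12.0
finger_force: 30.0
```

```bash

python3 -m handwheel '0 0 0.007 0 0 0 -1;0 0 0.015 0 0 0 -1;0 0 0.015 0 0 0 -1;0 0 0.015 0 0 0 -1'
python3 -m handwheel '0 0 0.007 0 0 0 -1;0 0 0.015 0 0 0 -1;0 0 0.015 0 0 0 -1;0 0 0.015 0 0 0 -1'
```

```text
time: 11.63
tool_pos: [559.4, -214.3, 89.7]
tcp_rot: [-3.141, 0.001, 3.038]
contact_force: [-1.8, 0.7, 2.0]
grip_width: 12.1
finger_force: 30.0
time: 11.97
tool_pos: [559.4, -214.4, 88.0]
tcp_rot: [-3.142, 0.0, 3.038]
contact_force: [-1.0, 0.3, 4.4]
grip_width: 11.5
finger_force: 30.0
```

```bash

python3 -m handwheel '0 0 0.007 0 0 0 -1;0 0 0.015 0 0 0 -1;0 0 0.015 0 0 0 -1;0 0 0.015 0 0 0 -1'
python3 -m handwheel '0 0 0.007 0 0 0 -1;0 0 0.015 0 0 0 -1;0 0 0.015 0 0 0 -1;0 0 0.015 0 0 0 -1'
```

```text
time: 12.3
tool_pos: [559.4, -214.4, 86.5]
tcp_rot: [-3.141, 0.0, 3.038]
contact_force: [-1.9, 1.5, 5.8]
grip_width: 11.7
finger_force: 30.0
time: 12.63
tool_pos: [559.4, -214.4, 85.3]
tcp_rot: [-3.141, 0.001, 3.038]
contact_force: [-2.6, 0.5, 8.2]
grip_width: 11.8
finger_force: 30.0
```

```bash

python3 -m handwheel '0 0 0.005 0 0 0 -1;0 0 0.01 0 0 0 -1;0 0 0.01 0 0 0 -1;0 0 0.01 0 0 0 -1;0 0 0.01 0 0 0 -1'
python3 - <<'E'
from h import *
p=viewer.capture("side"); f=p["frame"]; c=proj(p,[560,-205,60]); x,y=map(int,c)
save(dict(p,frame=cv2.resize(f[max(0,y-90):y+80,max(0,x-110):x+110],None,fx=3.4,fy=3.4,interpolation=cv2.INTER_CUBIC)),"s9.png")
E
```

```text
time: 13.05
tool_pos: [559.5, -214.4, 84.9]
tcp_rot: [-3.141, 0.001, 3.038]
contact_force: [-5.1, 1.5, 11.9]
grip_width: 12.1
finger_force: 30.0
```

View pics/s9.png

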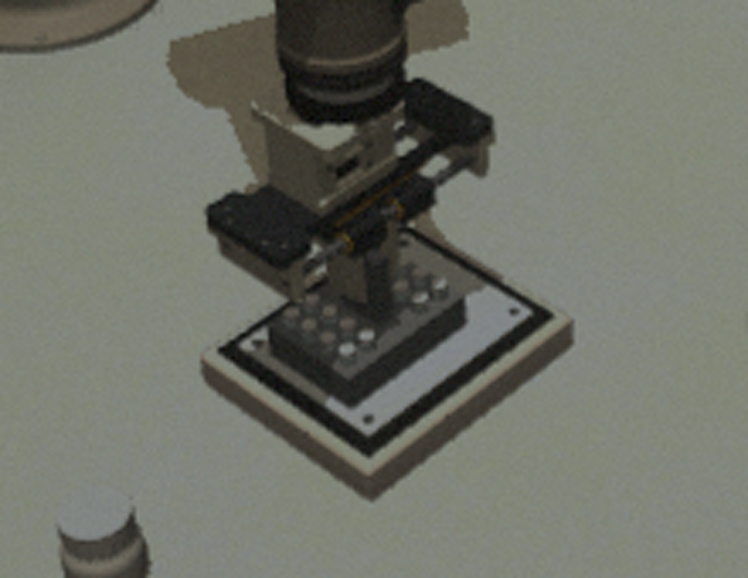

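The side view shows the tray flat and square on the deck at about (370,330), with the tab still gripped. The last step moved it only 0.4 mm while the force rose by 3.7 N, so the deck is on its stop.

```bash

python3 - <<'E'
from h import *
o=bot.get_obs(); print(o["time"],o["tool_pos"],o["contact_force"],o["finger_force"]); print(bot.close_job())
E
```

```text
13.1 [ 559.454 -214.382   84.911] [-4.109  1.475 11.309] 30.002546310424805
the job is handed in; nothing more can be done
None
```

I handed the job in at 13.1 s with the tray over the pin, the deck pressed to its stop at about 15 N and the tab still gripped at 30 N; no verdict came back. The pin showed in the camera before the tray covered it, so I lowered the tray straight onto it instead of sliding along the slot to find it.

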